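Slide a carrier off the slide warmer and stack it square

ROBOT

A 7-joint arm with a two-finger parallel gripper is mounted at the origin on a cart in front of the work surface, level with it; the furniture and walls round the work are solid. World frame = base frame: x ahead of the robot, y to its left, z up, the work surface at z = 0. Lengths are in m, angles in rad, forces in N, time in s.
With the tool pointing down it reaches from about 0.35 to 0.9 m from the base axis. Payload 7.2 kg.
Tool frame: the origin (TCP) lies on the front face of the gripper's body, between the roots of the fingers; the fingertips stand 80 mm ahead of it and the grasp point (between the pads) lies 61 mm ahead of it; z points along the fingers, y is the direction in which the jaws open and shut (so a half turn about z gives the same grasp; the last joint's range is limited). The gripper opens to 88 mm and grips with 3 to 60 N. Pads are 20 mm wide; open, the fingers measure 115 mm over their backs; the gripper's body (75 mm by 178 mm) begins 61 mm behind the grasp point.
Start: joints at [1.211, 0.411, -0.013, 1.596, 0.006, 1.134, -0.082], TCP at [0.18, -0.599, 0.303] pointing down, gripper open.
Joint ranges: [-2.95, 2.95], [-0.29, 1.99], [-1.47, 1.44], [0.14, 2.54], [-1.03, 4.17], [0.13, 1.85], [-2.86, 2.86]. Speed limits (rad/s): [2.39, 2.39, 3.01, 3.01, 3.14, 3.14, 3.14].

INTERFACE

Orientations are given as a unit quaternion [x, y, z, w].
In Python, from rig import robot gives the robot as it stands. The module is installed in compiled form; this text tells all that it offers. Calls block until the motion is done:
- robot.move_to(position, orientation): joint-space move of the TCP to a pose.
- robot.servo_line(position, rotation=None, vel=0.15, threshold=None): straight line of the TCP; rotation=None keeps the orientation; vel is the mean speed in m/s. With threshold (N) it stops when the force on the tool has changed by that much, and returns True; else False.
- robot.move_j(angles): joint-space move.
- robot.move_gripper(opening, newtons=None): opening from 0.0 (shut) to 1.0 (fully open); newtons is the grip in N (None keeps the last); returns when the fingers have stopped.
- robot.dwell(seconds).
- robot.ik(position, orientation): joint angles nearest the present ones, or None.
- robot.sense(): the state.
- robot.read_camera(name): name is "scene" or "side" or "wrist"; returns a dict with "image" (420x560x3 uint8, red, green, blue), "range_z" (420x560 float32, m along the optical axis (not along the pixel's ray), 0 where there is no reading), "intrinsics" (3x3 intrinsics, pixels), "k1" (the pictures are not rectified: a ray, as slopes to the right and down, at radius r is drawn at 1 + k1 r^2 times it, then the intrinsics apply), "extrinsics" (4x4, takes a point from camera to world coordinates); the wrist camera has in their place "hand_eye" (4x4, takes a point from camera to tool coordinates, whose origin is the TCP and whose axes are the flange's). Camera axes: x right, y down, z forward; pixel columns grow to the right and rows downward; lengths in m; the calibration is good to about 2 mm. A picture is of the moment at which its call begins: read the wrist's pose just before it.
A pose or a line that the arm cannot do raises robot.MotionError and nothing moves.
- robot.finish_job(): hands the job in, once; it reports no verdict.
Trained networks look in the newest picture that a camera, given by its name, has taken for a name from the list of things; names that differ only in an ending like _2 or _b are one class to them, and where a whole thing is asked for, a point or a joint stands for the part that bears it (a point fixed in the world has none). Each returns a list of dicts, best first, with "p" (0 to 1); they miss things now and then, are a little off and sometimes report something else, mostly with a low value. They report only what shows in the picture. A call takes as long as a camera call.
- robot.boxes_of(camera, target): "xyz" ([x, y, z] in m, in the coordinates of the camera as it stood for that picture, good to about 4 mm: the middle of the surface that is visible of it).
- robot.pinpoint(camera, target): "xyz" ([x, y, z] in m, in the coordinates of the camera as it stood for that picture, good to about 4 mm: a listed point, or the origin of a listed thing).
The state is a dict: "t": time; "joints": joint angles; "joint_velocities": joint speeds; "tau": joint torques, N m; "tcp_pos": TCP position; "tool_rot": TCP orientation; "wrist_force": force on the tool from outside, world axes, zero at the start; "ft_torque": the same for the moment, N m; "finger_gap": opening from 0.0 (shut) to 1.0 (fully open).
Only numpy, scipy, OpenCV 4.12 (cv2) and the standard library are available. Lean on these libraries where they do the work, as an engineer would, in place of code of your own. Each camera call takes 0.05 s, during which the arm holds its last target. There are 200 camera calls.

TASK

Push the slide carrier that lies between the guide rails of the slide warmer out over the warmer's open front edge, far enough to take its blue grip end by the two sides. Keep it level, because the slides lie loose in it, and set it gently on top of the two carriers on the stacking base, grip end the same way as theirs. Then nudge it snug against the base's two side pins and its end pin, so that all three carriers form a square stack, and leave the other things on the bench alone.

Things in the scene. Friction and masses are not known exactly. Their poses are not given: they have to be found in the camera images.
- carrier_mid (a point): Centre (half-way up) of the slide carrier on the warmer: a flat plate 130 x 64 x 8 mm, about 0.09 kg, with a blue grip end and two glass slides in recesses. Its x axis runs along the 130 mm length; the blue grip end (the last 46 mm) is at -x and leads toward the warmer's open edge; z is up. Its sides are plain and flat over the full 8 mm.
- carrier_grip (a point): Middle of the carrier's blue grip end, half-way up, 42 mm from the carrier's centre toward -x and 23 mm from its front end; the carrier is 64 mm wide here. Axes as the carrier's.
- warmer: Slide warmer: fixed low white box, 210 (x) x 105 (y) mm, with a dark flat deck 50 mm above the worktop. Origin at the centre of its underside. Its open front edge is at x = -105 mm, with nothing but worktop below and before it. At the start the carrier lies 10 to 30 mm back from this edge; its rear end then stands at x = +35 to +55 mm, with bare deck behind it to x = +105 mm
- warmer_edge (a point): Middle of the warmer's open front edge, at deck height; axes as the warmer's (x runs from the edge to the rear). Two aluminium guide rails run along x from 1 to 149 mm behind the edge, 12 mm wide, 67 mm between their inner faces, 8 mm high: as high as the carrier is thick, so its sides cannot be reached between them
- seat (a point): Where the carrier's centre (half-way up) belongs as third of the stack, 38 mm above the worktop; fixed to the stacking base; x along the stack with the grip ends at -x. Three upright steel pins, 8 mm thick, reach 14 mm above this point: side pins centred at (x, y) = (-5, +36) and (+50, +36) mm, end pin at (+69, 0) mm. A carrier touching all three is centred here
- stack_base: Stacking base: fixed dark plate, 12 mm high, reaching from x = -82 to +86 mm and y = -42 to +54 mm of its origin (on the worktop, straight below the seat; axes as the seat's). Two rest strips on it carry the stack 18 mm above the worktop; the three steel pins stand on it, their tops 52 mm above the worktop
- stacked_1_mid (a point): Centre (half-way up) of the lowest carrier on the stacking base, the same part as the other carrier; it is loose and touches the three pins. Axes as the carrier's.
- stacked_2_mid (a point): Centre (half-way up) of the second carrier on the stacking base, loose, touching the three pins; the third goes on top of it. The sides of stacked carriers are flush, so fingers that reach lower than the held carrier's underside strike this one if it is set down a little to the side. Axes as the carrier's.
- carrier: The slide carrier on the warmer; origin at the centre of its underside, axes as point carrier_mid.
- slide_box: Bystander: white lidded slide box, 93 x 100 x 46 mm; origin at the centre of its underside.
- teal_box: Bystander: teal and white carton, 95 x 125 x 48 mm; origin at the centre of its underside.
- white_box: Bystander: flat white carton, 90 x 125 x 27 mm; origin at the centre of its underside.
- tip_box_1: Bystander: white tip box with a blue lid, 92 x 122 x 67 mm; origin at the centre of its underside.

How it is judged:
On the way:
1. the carrier lies flat on the warmer's deck with its grip end pushed at least 25 mm out over the front edge (x of carrier_mid in the frame of warmer_edge between -0.005 and 0.04 m and z of carrier_mid in the frame of warmer_edge between 0.0015 and 0.0065 m and y of carrier_mid in the frame of warmer_edge between -0.004 and 0.004 m), for 0.2 s.
At the end, for the whole second after the job is handed in: The carrier lies flat as the third of the stack against all three pins: centre within 2 mm of the seat along each axis, length within 2 degrees of the stack's, grip end on the same side as theirs, at rest; the two lower carriers are still within 2 mm of their places against the pins (x of carrier_mid in the frame of seat between -0.002 and 0.002 m and y of carrier_mid in the frame of seat between -0.002 and 0.002 m and z of carrier_mid in the frame of seat between -0.002 and 0.002 m and angle between the x axis of carrier_mid and the x axis of seat, either way round below 0.035 rad and angle between carrier_mid's own z axis and vertical below 0.03 rad and x of stacked_1_mid in the frame of seat between -0.002 and 0.002 m and y of stacked_1_mid in the frame of seat between -0.002 and 0.002 m and z of stacked_1_mid in the frame of seat between -0.018 and -0.014 m and x of stacked_2_mid in the frame of seat between -0.002 and 0.002 m and y of stacked_2_mid in the frame of seat between -0.002 and 0.002 m and z of stacked_2_mid in the frame of seat between -0.01 and -0.006 m and x of carrier_grip in the frame of seat below -0.035 m and linear speed of carrier below 0.01 m/s); the robot touches nothing.
It fails at once if the carrier is tipped more than 20 degrees from level (angle between carrier_mid's own z axis and vertical above 0.35 rad).
It fails at once if the carrier is dropped (falls freely by more than about 8 mm) (linear speed of carrier above 0.4 m/s and contact force between carrier and the arm below 0.01 N and contact force between carrier and the fingers below 0.01 N).
It fails at once if a bystander is moved more than 20 mm (distance of any of slide_box, teal_box, white_box, tip_box_1 from where it was at the start of the episode above 0.02 m).
It also fails if it takes over 72 s, if anything falls off the work surface, if the arm or the gripper's body presses on something with over 40 N, if the wrist force passes 120 N, or if a joint passes its speed limit or range.

## Working session

There is one attempt and no reset: what is moved stays moved. The work goes in short steps, each a Python script; the robot and the scene stay as the last script left them, time stands still between calls to the robot, and variables do not carry over. Pictures are saved under pics/ and viewed, about 8 in all and at most 12, crops included, and the job is handed in when it is done.

```bash
mkdir -p pics
cat > h.py <<'E'
import numpy as np, cv2
from scipy.spatial.transform import Rotation as R
from rig import robot
def T():
    s=robot.sense(); M=np.eye(4); M[:3,:3]=R.from_quat(s["tool_rot"]).as_matrix(); M[:3,3]=s["tcp_pos"]; return M
def cam(n):
    M=T(); c=robot.read_camera(n)
    c["E"]=c["extrinsics"] if "extrinsics" in c else M@c["hand_eye"]
    return c
def save(c,f): cv2.imwrite("pics/"+f,c["image"][:,:,::-1])
def w(c,p): return (c["E"]@np.r_[p,1])[:3]
def cloud(c):
    K=c["intrinsics"];h,wd=c["range_z"].shape
    v,u=np.mgrid[:h,:wd]; d=np.stack([(u-K[0,2])/K[0,0],(v-K[1,2])/K[1,1]],-1)
    s=d.copy()
    for _ in range(8): s=d/(1+c["k1"]*(s**2).sum(-1,keepdims=True))
    z=c["range_z"][...,None]
    P=np.concatenate([s*z,z],-1)@c["E"][:3,:3].T+c["E"][:3,3]; P[c["range_z"]==0]=np.nan
    return P
def proj(c,p):
    q=np.linalg.inv(c["E"])@np.r_[p,1]; s=q[:2]/q[2]; s=s*(1+c["k1"]*(s@s)); K=c["intrinsics"]
    return np.array([K[0,0]*s[0]+K[0,2],K[1,1]*s[1]+K[1,2]])
E
python3 - <<'E'
from h import *
np.set_printoptions(precision=4,suppress=True)
s=robot.sense();print(s["tool_rot"],s["tcp_pos"],s["t"])
for n in["scene","side"]:
    c=cam(n);save(c,n+".png");print(n,c["E"],c["intrinsics"][0,0],c["k1"])
    for t in["carrier_mid","carrier_grip","warmer","warmer_edge","seat","stack_base","stacked_2_mid","slide_box","teal_box","white_box","tip_box_1"]:
        print(t,[(round(r["p"],2),w(c,r["xyz"]).round(3),proj(c,w(c,r["xyz"])).round()) for r in robot.pinpoint(n,t)[:3]])
E
```

```text
[ 0.9894  0.1454 -0.0002 -0.0008] [ 0.1797 -0.5982  0.3018] 0.0
scene [[ 0.2076 -0.5768  0.7901 -0.9781]
 [-0.978  -0.1068  0.179  -0.2882]
 [-0.0188 -0.8099 -0.5863  1.2289]
 [ 0.      0.      0.      1.    ]] 512.1643309055034 0.06673027422126286
carrier_mid [(0.77, array([0.487, 0.263, 0.054]), array([229., 225.]))]
carrier_grip [(0.82, array([0.443, 0.262, 0.052]), array([226., 233.]))]
warmer [(0.76, array([ 0.509,  0.27 , -0.002]), array([230., 233.]))]
warmer_edge [(0.93, array([0.408, 0.255, 0.047]), array([225., 240.]))]
seat [(0.65, array([0.564, 0.417, 0.037]), array([198., 213.]))]
stack_base [(0.7, array([ 0.569,  0.416, -0.   ]), array([200., 220.]))]
stacked_2_mid [(0.59, array([0.571, 0.412, 0.032]), array([200., 213.]))]
slide_box [(0.71, array([ 0.405,  0.598, -0.004]), array([140., 240.])), (0.39, array([0.491, 0.261, 0.056]), array([230., 224.]))]
teal_box [(0.57, array([ 0.631, -0.249, -0.006]), array([367., 230.])), (0.19, array([ 0.571,  0.416, -0.002]), array([200., 220.]))]
white_box [(0.55, array([ 0.605, -0.436,  0.002]), array([416., 238.]))]
tip_box_1 [(0
[... 435 characters left out ...]
82., 248.]))]
warmer [(0.9, array([0.514, 0.271, 0.002]), array([262., 257.]))]
warmer_edge [(0.91, array([0.413, 0.253, 0.054]), array([293., 252.]))]
seat [(0.74, array([0.514, 0.272, 0.001]), array([262., 257.])), (0.7, array([0.566, 0.418, 0.038]), array([215., 266.]))]
stack_base [(0.59, array([0.57 , 0.42 , 0.005]), array([214., 275.]))]
stacked_2_mid [(0.69, array([0.569, 0.419, 0.034]), array([214., 267.]))]
slide_box [(0.6, array([0.406, 0.599, 0.001]), array([215., 340.])), (0.6, array([0.571, 0.417, 0.006]), array([214., 274.]))]
teal_box [(0.87, array([0.757, 0.293, 0.002]), array([196., 233.])), (0.59, array([0.491, 0.264, 0.049]), array([269., 246.]))]
white_box []
tip_box_1 []
```

View pics/scene.png

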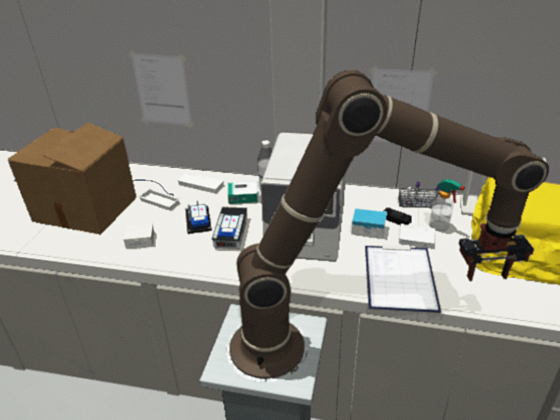

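View pics/side.png

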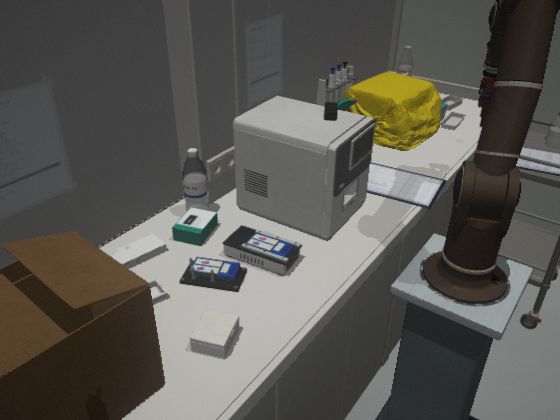

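The scene shows the warmer at about px (230,228), the stack base left of it at (198,215), and a tall instrument on the right next to the warmer at (300,190). The side view agrees, with the warmer at (262,248) and the stack at (214,270). I'll check the instrument's extents before sweeping over.

Run:
```python
from h import *
np.set_printoptions(precision=3,suppress=True)
a=[]
for n in["scene","side"]:
    P=cloud(cam(n)).reshape(-1,3);P=P[np.isfinite(P).all(1)]
    Q=P[(P[:,2]>.09)&(P[:,0]>.3)&(P[:,0]<1)&(P[:,1]>-.3)&(P[:,1]<.6)]
    print(n,Q.min(0),Q.max(0))
    for lo in np.arange(-.3,.6,.05):
        q=Q[(Q[:,1]>lo)&(Q[:,1]<lo+.05)]
        if len(q)>15: print(round(lo,2),len(q),np.percentile(q,2,axis=0),np.percentile(q,98,axis=0))
q=R.from_euler('z',9,degrees=True)
for yaw in(9,-81,99):
    o=(R.from_euler('z',yaw,degrees=True)*R.from_quat([1,0,0,0])).as_quat()
    for p in([.5,.27,.4],[.5,.27,.3],[.38,.25,.2],[.6,.3,.2],[.57,.42,.2]): print(yaw,p,robot.ik(p,o))
print(cam("wrist")["hand_eye"])
```

```text
scene [ 0.371 -0.3    0.09 ] [0.968 0.6   0.786]
-0.3 1717 [ 0.933 -0.299  0.106] [ 0.956 -0.251  0.759]
-0.25 1551 [ 0.933 -0.249  0.104] [ 0.956 -0.201  0.757]
-0.2 1585 [ 0.391 -0.199  0.101] [ 0.954 -0.151  0.757]
-0.15 1584 [ 0.385 -0.149  0.099] [ 0.954 -0.102  0.755]
-0.1 1164 [ 0.388 -0.099  0.096] [ 0.955 -0.051  0.756]
-0.05 1749 [ 0.689 -0.049  0.334] [ 0.954 -0.001  0.773]
-0.0 2685 [0.381 0.001 0.285] [0.849 0.049 0.772]
0.05 3046 [0.377 0.051 0.185] [0.849 0.099 0.768]
0.1 1898 [0.507 0.101 0.28 ] [0.849 0.149 0.772]
0.15 1007 [0.803 0.151 0.149] [0.952 0.2   0.765]
0.2 1943 [0.803 0.201 0.119] [0.955 0.249 0.742]
0.25 1862 [0.933 0.251 0.115] [0.955 0.299 0.742]
0.3 1837 [0.933 0.301 0.107] [0.955 0.349 0.739]
0.35 1831 [0.934 0.351 0.108] [0.956 0.399 0.737]
0.4 1798 [0.934 0.401 0.106] [0.956 0.449 0.736]
0.45 1761 [0.933 0.451 0.107] [0.956 0.499 0.734]
0.5 1746 [0.933 0.501 0.107] [0.956 0.549 0.732]
0.55 1745 [0.931 0.551 0.109] [0.956 0.599 0.729]
side [ 0.376 -0.3    0.09 ] [0.958 0.6   0.716]
-0.3 872 [ 0.937 -0.299  0.219] [ 0.952 -0.251  0.589]
-0.25 1003 [ 0
[... 1354 characters left out ...]
6]
-81 [0.38, 0.25, 0.2] [ 0.268  0.552 -1.227  2.054  0.634  0.986  2.009]
-81 [0.6, 0.3, 0.2] [ 0.163  0.941 -1.246  1.526  0.906  1.337  2.123]
-81 [0.57, 0.42, 0.2] [-0.054  0.992 -1.247  1.42   0.939  1.389  1.982]
99 [0.5, 0.27, 0.4] [ 0.212  0.453 -1.117  1.547  0.411  1.399 -0.779]
99 [0.5, 0.27, 0.3] [ 0.131  0.493 -0.98   1.695  0.437  1.191 -0.803]
99 [0.38, 0.25, 0.2] [ 0.014  0.373 -0.842  2.066  0.368  0.856 -0.883]
99 [0.6, 0.3, 0.2] [ 0.129  0.88  -1.145  1.528  0.824  1.276 -0.97 ]
99 [0.57, 0.42, 0.2] [-0.186  0.814 -0.892  1.429  0.65   1.208 -0.998]
[[-0.001 -0.96  -0.28   0.078]
 [ 1.    -0.001 -0.001 -0.   ]
 [ 0.    -0.28   0.96  -0.082]
 [ 0.     0.     0.     1.   ]]
```

Run:
```python
from h import *
np.set_printoptions(precision=3,suppress=True)
robot.servo_line([.18,-.598,.55],vel=.3)
j=np.array(robot.sense()["joints"]);j[0]=-.5;robot.move_j(list(j))
s=robot.sense();print(s["t"],s["tcp_pos"],s["joints"])
for yaw in(9,189):
    o=(R.from_euler('z',yaw,degrees=True)*R.from_quat([1,0,0,0])).as_quat()
    for p in([.5,.33,.42],[.53,.27,.15],[.38,.25,.12],[.57,.42,.12]): print(yaw,p,robot.ik(p,o))
o=(R.from_euler('z',189,degrees=True)*R.from_quat([1,0,0,0])).as_quat()
robot.move_to([.5,.33,.42],o)
c=cam("wrist");save(c,"w1.png")
for t in["carrier_mid","carrier_grip","warmer","warmer_edge","seat","stack_base","stacked_2_mid"]:
    print(t,[(round(r["p"],2),w(c,r["xyz"]).round(4),proj(c,w(c,r["xyz"])).round()) for r in robot.pinpoint("wrist",t)[:3]])
np.savez("w1.npz",P=cloud(c),im=c["image"],E=c["E"])
print(robot.sense()["t"],robot.sense()["tcp_pos"])
```

```text
5.6 [0.571 0.252 0.549] [-0.499  0.328  0.008  1.158 -0.002  1.658 -0.076]
9 [0.5, 0.33, 0.42] [-0.829  0.293  0.218  1.501 -0.064  1.355 -2.02 ]
9 [0.53, 0.27, 0.15] [-0.713  0.534  0.217  1.827 -0.154  0.797 -1.83 ]
9 [0.38, 0.25, 0.12] [-0.78   0.392  0.111  2.174 -0.078  0.579 -2.026]
9 [0.57, 0.42, 0.12] [-0.847  0.735  0.226  1.536 -0.194  0.893 -1.969]
189 [0.5, 0.33, 0.42] [-0.48   0.309 -0.246  1.476  0.076  1.366  0.998]
189 [0.53, 0.27, 0.15] [-0.403  0.538 -0.202  1.805  0.142  0.813  1.052]
189 [0.38, 0.25, 0.12] [-0.518  0.401 -0.205  2.157  0.142  0.595  0.902]
189 [0.57, 0.42, 0.12] [-0.557  0.739 -0.23   1.511  0.195  0.914  0.879]
carrier_mid [(0.7, array([0.489, 0.264, 0.056]), array([231., 160.]))]
carrier_grip [(0.66, array([0.448, 0.262, 0.057]), array([232., 131.]))]
warmer []
warmer_edge [(0.77, array([0.412, 0.256, 0.049]), array([232., 104.]))]
seat [(0.62, array([0.488, 0.267, 0.056]), array([233., 159.]))]
stack_base []
stacked_2_mid [(0.74, array([0.57 , 0.418, 0.031]), array([322., 222.]))]
7.0083 [0.5  0.33 0.42]
```

View pics/w1.png

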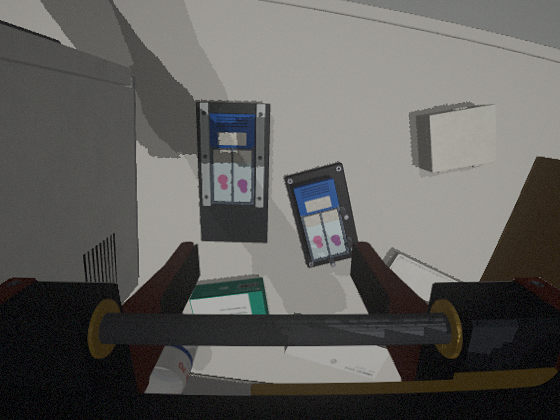

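The wrist view shows the carrier at px (232,160), the warmer's open edge at row 102 at the top, and the stack at (322,222), turned about 15° from the warmer. Both blue grip ends point up in the image. Next I'll fit rectangles to the depth.

```bash
python3 - <<'E'
from h import *
np.set_printoptions(precision=4,suppress=True)
d=np.load("w1.npz");P=d["P"];im=d["im"].astype(float)
X=P.reshape(-1,3);X=X[np.isfinite(X).all(1)]
def rect(m,n):
    q=X[m]; r=cv2.minAreaRect(q[:,:2].astype(np.float32)*1000); print(n,m.sum(),r,np.median(q[:,2])); return r
near=lambda c,r:np.hypot(X[:,0]-c[0],X[:,1]-c[1])<r
rect(near((.51,.27),.14)&(X[:,2]>.042)&(X[:,2]<.066)&(X[:,1]<.345),"warmer")
rect(near((.57,.418),.1)&(X[:,2]>.026)&(X[:,2]<.040),"stacktop")
rect(near((.57,.418),.12)&(X[:,2]>.006)&(X[:,2]<.062)&(X[:,1]>.345),"base")
# blue grips
hsv=cv2.cvtColor(d["im"],cv2.COLOR_RGB2HSV)
for n,lo,hi in(("c",.05,.07),("s",.025,.045)):
    m=(hsv[...,0]>105)&(hsv[...,0]<128)&(hsv[...,1]>120)&(P[...,2]>lo)&(P[...,2]<hi)&(P[...,0]>.38)&(P[...,0]<.6)&(P[...,1]>.2)
    m=cv2.morphologyEx(m.astype(np.uint8),cv2.MORPH_CLOSE,np.ones((5,5)))>0
    m&=np.isfinite(P).all(-1)
    q=P[m];print(n,len(q),cv2.minAreaRect(q[:,:2].astype(np.float32)*1000),q[:,:2].mean(0))
# height along carrier centerline
e=np.array([.412,.256]);
for yaw in(4,6,8,):
    u=np.array([np.cos(np.radians(yaw)),np.sin(np.radians(yaw))]);rel=X[:,:2]-e;a=rel@u;b=rel@np.array([-u[1],u[0]])
    k=(abs(b)<.02)&(X[:,2]>.03)&(X[:,2]<.08)
    print(yaw,[(i*4,round(float(np.median(X[k&(abs(a-i*.004)<.002),2])*1000),1)) for i in range(-2,54,1) if (k&(abs(a-i*.004)<.002)).sum()>3])
    print('cross',[(i*3,round(float(np.median(X[(a>.03)&(a<.14)&(abs(b-i*.003)<.0015)&(X[:,2]>.03),2])*1000),1)) for i in range(-19,20)])
E
python3 - <<'E'
import cv2
im=cv2.imread('pics/w1.png')[90:280,180:370]
cv2.imwrite('pics/w1c.png',cv2.resize(im,(760,600)[:1]*2 if 0 else (600,600),interpolation=cv2.INTER_CUBIC))
E
```

```text
warmer 9797 ((514.020263671875, 268.6488037109375), (211.24563598632812, 105.45036315917969), 7.146958827972412) 0.056334975823219335
stacktop 3148 ((568.8134155273438, 420.97607421875), (133.52783203125, 71.97900390625), 23.733434677124023) 0.03358356932573334
base 5363 ((568.221435546875, 423.3924560546875), (167.6152801513672, 96.67025756835938), 23.79767417907715) 0.03231449654260021
c 1107 ((447.8346252441406, 260.7043151855469), (46.750770568847656, 62.831573486328125), 8.215055465698242) [0.4438 0.2602]
s 884 ((530.50634765625, 400.2189025878906), (46.51675796508789, 63.85407257080078), 23.618267059326172) [0.526  0.3982]
4 [(-4, 48.8), (0, 50.2), (4, 50.2), (8, 50.1), (12, 50.7), (16, 58.0), (20, 58.0), (24, 58.2), (28, 58.0), (32, 58.3), (36, 58.1), (40, 58.4), (44, 58.3), (48, 58.3), (52, 58.4), (56, 58.0), (60, 57.2), (64, 56.3), (68, 56.9), (72, 56.6), (76, 56.7), (80, 56.9), (84, 56.4), (88, 56.8), (92, 56.5), (96, 56.7), (100, 56.4), (104, 56.8), (108, 56.9), (112, 56.5), (116, 56.5), (120, 56.9), (124, 56.6), (128, 56.5), (132, 56.8), (136, 56.5), (140, 57.5), (144, 58
[... 1942 characters left out ...]
, 58.0), (20, 58.0), (24, 58.2), (28, 58.0), (32, 58.1), (36, 58.2), (40, 58.5), (44, 58.2), (48, 58.4), (52, 58.2), (56, 58.2), (60, 57.2), (64, 56.3), (68, 56.8), (72, 56.6), (76, 56.9), (80, 56.9), (84, 56.4), (88, 56.5), (92, 56.7), (96, 56.8), (100, 56.4), (104, 56.9), (108, 56.9), (112, 56.4), (116, 56.7), (120, 57.2), (124, 56.6), (128, 56.5), (132, 56.7), (136, 56.5), (140, 57.9), (144, 57.9), (148, 50.5), (152, 50.2), (156, 50.4), (160, 50.1), (164, 50.4), (168, 50.3), (172, 50.6), (176, 50.2), (180, 50.3), (184, 50.4), (188, 50.2), (192, 50.4), (196, 50.3), (200, 50.2), (204, 50.4), (208, 49.9)]
  return _methods._mean(a, axis=axis, dtype=dtype,
  ret = ret.dtype.type(ret / rcount)
```

View pics/w1c.png

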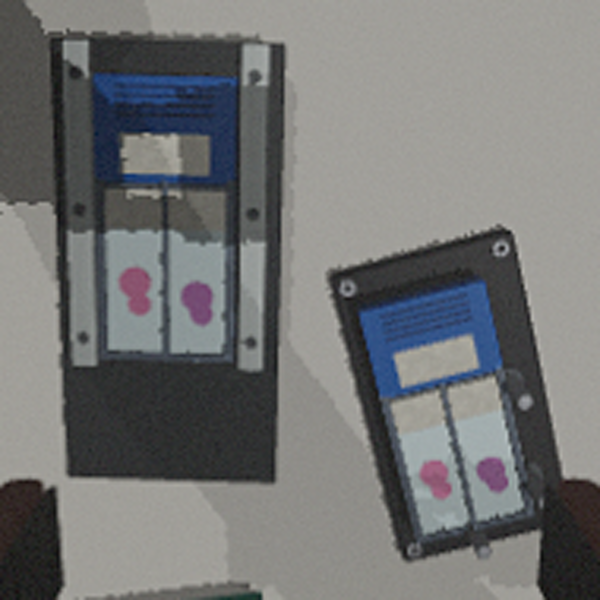

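```bash
cat >> h.py <<'E'
def ori(yaw): return (R.from_euler('z',yaw,degrees=True)*R.from_quat([1,0,0,0])).as_quat()
class F:
    def __init__(s,p,yaw):
        s.p=np.array(p);a=np.radians(yaw);s.M=np.array([[np.cos(a),-np.sin(a),0],[np.sin(a),np.cos(a),0],[0,0,1]]);s.yaw=yaw
    def __call__(s,x,y,z): return s.p+s.M@np.array([x,y,z])
    def inv(s,q): return (np.asarray(q)-s.p)@s.M
W=F([.4098,.2556,.05],7.15)
S=F([.5689,.4171,.038],23.7)
E
python3 - <<'E'
from h import *
np.set_printoptions(precision=4,suppress=True)
o=ori(187.15)
robot.move_gripper(0.0,20)
robot.move_to(W(.178,0,.18),o)
robot.servo_line(W(.178,0,.0825),vel=.12)
f0=np.array(robot.sense()["wrist_force"])
robot.servo_line(W(.094,0,.0825),vel=.05)
s=robot.sense();print(s["wrist_force"]-f0,W.inv(s["tcp_pos"]))
robot.dwell(.3)
robot.servo_line(W(.10,0,.0825),vel=.05)
robot.servo_line(W(.10,0,.20),vel=.15)
robot.move_gripper(1.0)
robot.move_to(W(.01,0,.28),o)
c=cam("wrist");save(c,"w2.png");P=cloud(c);np.savez("w2.npz",P=P,im=c["image"])
hsv=cv2.cvtColor(c["image"],cv2.COLOR_RGB2HSV);Q=W.inv(P)
m=(hsv[...,0]>105)&(hsv[...,0]<128)&(hsv[...,1]>120)&(abs(Q[...,2]-.007)<.006)&(abs(Q[...,1])<.05)&(abs(Q[...,0])<.12)
m=cv2.morphologyEx(m.astype(np.uint8),cv2.MORPH_CLOSE,np.ones((7,7)))>0
q=Q[m];print(m.sum(),cv2.minAreaRect(q[:,:2].astype(np.float32)*1000),q[:,2].mean())
k=(abs(Q[...,1])<.02)&(abs(Q[...,2])<.02)
q=Q[k];print(np.percentile(q[:,0],[0,.5,100]))
print([(i*3,round(float(np.median(q[abs(q[:,0]-i*.003)<.0015,2])*1000),1)) for i in range(-24,38) if (abs(q[:,0]-i*.003)<.0015).sum()>3])
print(robot.sense()["t"])
E
```

```text
[ 0.0458 -0.561  -0.0505] [ 0.0942 -0.      0.0825]
1632 ((-23.652143478393555, 0.12674331665039062), (45.763160705566406, 63.216033935546875), 0.23290833830833435) nan
[-0.0466 -0.0465  0.3121]
[(-48, 7.7), (-45, 8.1), (-42, 8.3), (-39, 8.3), (-36, 8.2), (-33, 8.3), (-30, 8.4), (-27, 8.2), (-24, 8.2), (-21, 8.4), (-18, 8.3), (-15, 8.4), (-12, 8.5), (-9, 8.3), (-6, 8.6), (-3, 8.0), (0, 8.0), (3, 5.9), (6, 7.0), (9, 6.7), (12, 7.0), (15, 6.8), (18, 6.9), (21, 6.8), (24, 6.5), (27, 6.6), (30, 6.6), (33, 6.7), (36, 6.5), (39, 6.6), (42, 6.6), (45, 6.7), (48, 7.0), (51, 6.6), (54, 6.9), (57, 6.9), (60, 6.8), (63, 6.6), (66, 6.6), (69, 6.6), (72, 6.3), (75, 6.7), (78, 6.5), (81, 8.0), (84, 8.0), (87, 0.6), (90, 0.4), (93, 0.3), (96, 0.3), (99, 0.4), (102, 0.1), (105, 0.4), (108, 0.4), (111, 0.2)]
15.4833
```

View pics/w2.png

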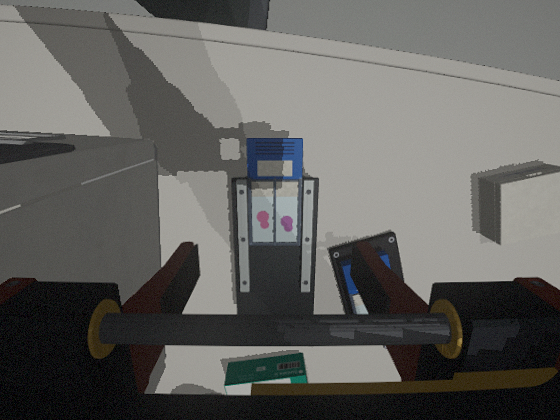

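The carrier is out by about 46 mm, centred and straight, with its mid at x≈+0.0185. The picture shows the blue grip at (275,158), free of the deck edge. Next is the grasp and lift.

Run:
```python
from h import *
np.set_printoptions(precision=4,suppress=True)
o=ori(187.15)
x=-.0237
robot.move_to(W(x,0,.16),o)
robot.servo_line(W(x,0,.081),vel=.1)
f0=np.array(robot.sense()["wrist_force"])
robot.move_gripper(0.0,30)
s=robot.sense();print("gap",s["finger_gap"],np.array(s["wrist_force"])-f0)
robot.servo_line(W(x,0,.090),vel=.03)
robot.servo_line(W(x,0,.15),vel=.1)
s=robot.sense();print(np.array(s["wrist_force"])-f0,s["ft_torque"])
c=cam("wrist");save(c,"w3.png")
G=F(T()[:3,3],7.15);Q=G.inv(cloud(c))
k=(abs(Q[...,1])<.05)&(Q[...,2]<-.06)&(Q[...,2]>-.1)&(Q[...,0]>-.05)&(Q[...,0]<.14)
q=Q[k];print(len(q),q.min(0),q.max(0))
print([(i*4,int((abs(q[:,0]-i*.004)<.002).sum()),round(float(np.median(q[abs(q[:,0]-i*.004)<.002,2])*1000),1)) for i in range(-10,34) if (abs(q[:,0]-i*.004)<.002).sum()>3])
print(s["t"])
```

```text
gap 0.7276545635248393 [0.1311 0.0909 1.2854]
[ 0.3691 -0.3499 -2.0698] [ 0.0502 -0.102  -0.0384]
15112 [-0.0236 -0.0403 -0.0814] [ 0.0871  0.0412 -0.06  ]
[(-24, 672, -75.0), (-20, 843, -72.8), (-16, 822, -72.8), (-12, 1175, -72.7), (-8, 938, -72.7), (-4, 828, -72.7), (0, 815, -72.8), (4, 809, -72.8), (8, 772, -72.8), (12, 695, -72.9), (16, 693, -72.9), (20, 655, -73.0), (24, 402, -73.6), (28, 756, -74.6), (32, 502, -74.5), (56, 192, -74.4), (60, 535, -74.8), (64, 540, -74.7), (68, 505, -74.7), (72, 505, -74.8), (76, 504, -74.7), (80, 489, -74.6), (84, 413, -74.7), (88, 52, -75.3)]
18.6917
```

View pics/w3.png

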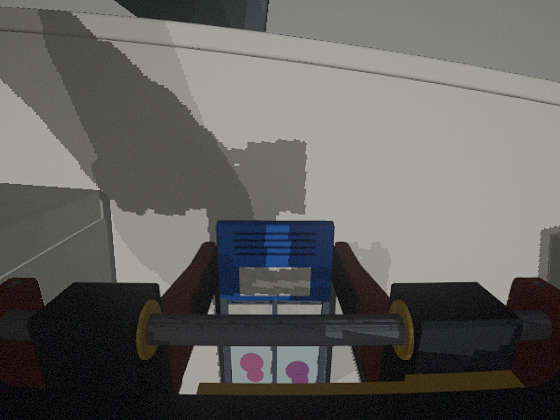

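The carrier is held level (surface heights are constant) with the grip centred. Next I'll transfer it and set it down 4 mm and 3 mm short of the pins.

Run:
```python
from h import *
np.set_printoptions(precision=4,suppress=True)
o=ori(203.7)
robot.servo_line(S(-.046,-.003,.15),rotation=o,vel=.12)
robot.servo_line(S(-.046,-.003,.086),vel=.08)
robot.dwell(.2)
f0=np.array(robot.sense()["wrist_force"])
h=robot.servo_line(S(-.046,-.003,.0745),vel=.015,threshold=2)
s=robot.sense();print(h,S.inv(s["tcp_pos"]),np.array(s["wrist_force"])-f0,s["ft_torque"],s["t"])
c=cam("wrist");save(c,"w4.png")
```

```text
True [-0.0461 -0.003   0.0774] [0.0436 0.0278 5.5476] [0.0225 0.0296 0.0211] 22.3083
```

View pics/w4.png

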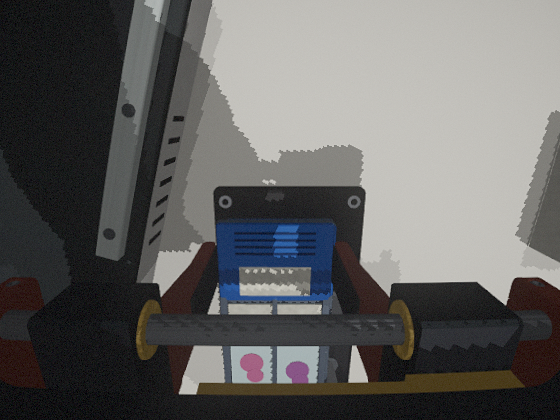

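```bash
cat >> h.py <<'E'
def stack(f):
    c=cam("wrist");save(c,f);Q=S.inv(cloud(c));hsv=cv2.cvtColor(c["image"],cv2.COLOR_RGB2HSV)
    m=(hsv[...,0]>105)&(hsv[...,0]<128)&(hsv[...,1]>120)&(abs(Q[...,2])<.008)&(abs(Q[...,1])<.06)&(abs(Q[...,0])<.1)
    m=(cv2.morphologyEx(m.astype(np.uint8),cv2.MORPH_CLOSE,np.ones((9,9)))>0)&(abs(Q[...,2])<.008)
    print("grip",m.sum(),cv2.minAreaRect(Q[m][:,:2].astype(np.float32)*1000),np.median(Q[m][:,2]))
    k=(abs(Q[...,2]-.0035)<.003)&(abs(Q[...,1])<.045)&(abs(Q[...,0])<.09)
    q=Q[k];print("top",len(q),cv2.minAreaRect(q[:,:2].astype(np.float32)*1000),np.median(q[:,2]))
E
python3 - <<'E'
from h import *
np.set_printoptions(precision=4,suppress=True)
o=ori(203.7)
p=np.array(robot.sense()["tcp_pos"])
robot.move_gripper(1.0)
robot.servo_line(p+[0,0,.12],vel=.12)
robot.move_to(S(-.08,0,.27),o)
stack("w5.png")
print(robot.sense()["t"])
E
```

```text
grip 1558 ((-45.19923400878906, -1.4868965148925781), (66.8170394897461, 47.5660514831543), 89.74102783203125) 0.004230985696404434
top 5116 ((-1.2697906494140625, 1.869415283203125), (136.0106964111328, 74.71292114257812), 0.311659038066864) 0.0034777936942657975
24.5667
```

View pics/w5.png

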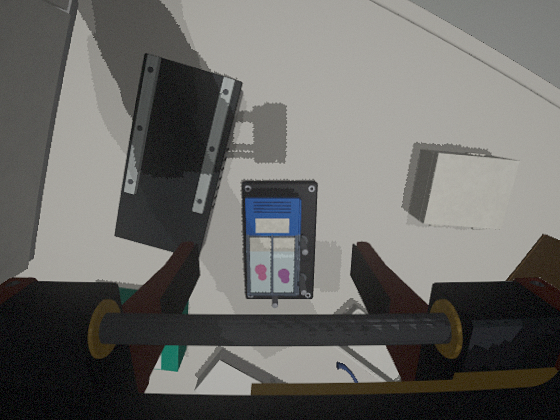

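Released. The picture shows the carrier on the stack at (272,247), just short of the side pins (305,245) and the end pin (275,303). Now the nudges.

```bash
cat > n.py <<'E'
from h import *
np.set_printoptions(precision=4,suppress=True)
def nudge(a,b,thr=3,z=.0797):
    robot.move_to(S(*a,.13),ori(203.7)); robot.servo_line(S(*a,z),vel=.1); robot.dwell(.15)
    f0=np.array(robot.sense()["wrist_force"])
    h=robot.servo_line(S(*b,z),vel=.015,threshold=thr)
    s=robot.sense();p=S.inv(s["tcp_pos"]);print(h,p,(np.array(s["wrist_force"])-f0)@S.M,s["t"])
    robot.servo_line(S(p[0]+(a[0]-b[0])*.25,p[1]+(a[1]-b[1])*.25,z),vel=.03)
    robot.servo_line(S(p[0]+(a[0]-b[0])*.25,p[1]+(a[1]-b[1])*.25,.13),vel=.15)
E
python3 - <<'E'
from n import *
robot.move_gripper(0.0)
nudge((-.092,0),(-.068,0))
nudge((.022,-.060),(.022,-.036))
nudge((-.088,0),(-.068,0))
robot.move_gripper(1.0)
robot.move_to(S(-.08,0,.27),ori(203.7))
stack("w6.png")
print(robot.sense()["t"])
E
```

```text
True [-0.0768 -0.0001  0.079 ] [ 1.2497 -0.1815 -0.0035] 28.3583
True [ 0.0216 -0.0411  0.079 ] [ 0.6395  0.5537 -0.3575] 31.7083
True [-0.0769 -0.0001  0.0791] [-0.0264 -0.8029 -0.3311] 34.7167
grip 1540 ((-41.90087890625, -0.4410247802734375), (46.30787658691406, 63.92959213256836), 0.1160878986120224) 0.004261233521825954
top 5106 ((0.9851455688476562, 3.6346054077148438), (131.90480041503906, 72.0925064086914), 0.3345305323600769) 0.003455298356661203
37.55
```

```bash
cd pics; python3 -c "
import cv2;im=cv2.imread('w6.png')[165:325,220:340];cv2.imwrite('w6c.png',cv2.resize(im,None,fx=3.7,fy=3.7,interpolation=cv2.INTER_CUBIC))"
```

```text
(no output)
```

View pics/w6c.png

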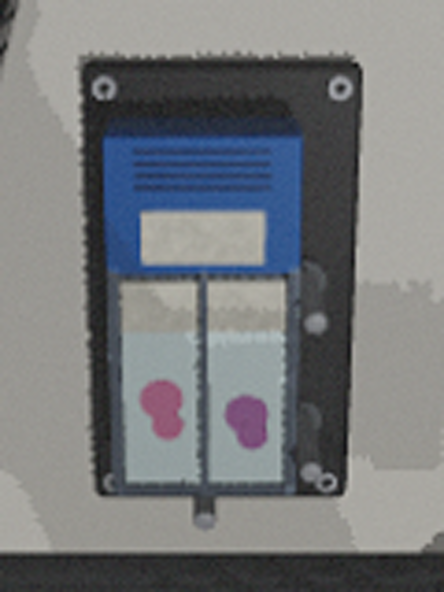

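Vision says the carrier is seated to within about 0.5 mm, but the contact forces were low when the moves stopped. I'll repeat both nudges with a higher threshold to see whether anything still gives.

```bash
python3 - <<'E'
from n import *
robot.move_gripper(0.0)
nudge((.022,-.050),(.022,-.036),8)
nudge((-.085,0),(-.070,0),8)
robot.move_gripper(1.0)
robot.move_to(S(-.08,.0,.27),ori(203.7))
stack("w7.png")
c=cam("wrist")
for t in["carrier_mid","seat","stacked_2_mid"]: print(t,[(round(r["p"],2),S.inv(w(c,r["xyz"])).round(4)) for r in robot.pinpoint("wrist",t)[:2]])
print(robot.sense()["t"])
E
cd pics; python3 -c "
import cv2;im=cv2.imread('w7.png')[165:325,220:340];cv2.imwrite('w7c.png',cv2.resize(im,None,fx=3.7,fy=3.7,interpolation=cv2.INTER_CUBIC))"
```

```text
True [ 0.0216 -0.0408  0.0791] [ 0.5639 -0.0222 -1.0849] 41.1833
True [-0.0767 -0.0001  0.0791] [ 0.4837  0.1983 -0.373 ] 43.9333
grip 1591 ((-41.93474578857422, 0.026823043823242188), (46.58935546875, 63.76630783081055), 0.022842058911919594) 0.004164046411884871
top 5099 ((1.0799407958984375, 3.9130897521972656), (132.0531768798828, 71.93225860595703), 0.10223980993032455) 0.00344550238498801
carrier_mid [(0.74, array([-0.0041,  0.0003,  0.0031])), (0.31, array([-0.041 , -0.0036, -0.0002]))]
seat []
stacked_2_mid []
46.925
```

View pics/w7c.png

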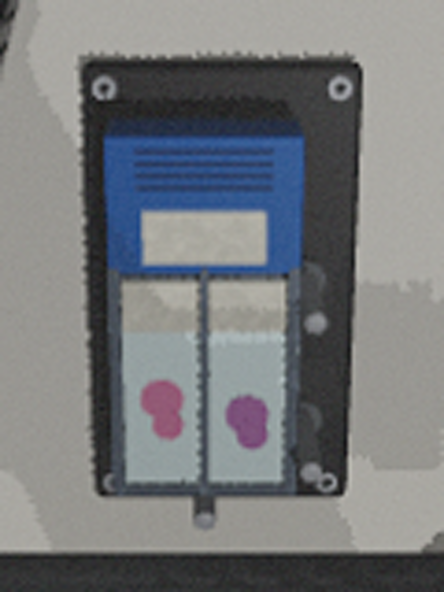

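The 8 N nudges moved it only 0.1–0.3 mm further, so it is stopped by the pins. The fit now gives (+0.1, 0.0) mm and 0.02° from the seat, and the gripper is clear.

```bash
python3 -c "
from rig import robot
robot.finish_job()"
```

```text
the job is handed in; nothing more can be done
```

The carrier is third on the stack, grip end the same way as the others and snug against all three pins. I handed the job in at about 47 s; no verdict is reported.

- **Push:** I pushed the carrier out from behind until its grip end stood about 46 mm over the edge. It lay flat, with its centre about 18.5 mm behind the edge.
- **Transfer:** I gripped it by the fingertips at 30 N, and it stayed level when lifted. I set it down on touch about 4 mm short of the end pin and 3 mm short of the side pins.
- **Nudges:** I pushed it against the end pin and side pins at 3 N, then again at 8 N. The second round moved it only 0.1–0.3 mm.

**Last check, wrist camera depth and colour:**

| | Offset from seat |
|---|---|
| Along x | about +0.1 mm |
| Along y | about 0.0 mm |
| Angle | about 0.02° |
| Height of top face | about +0.2 mm |

**What disagreed:**
- The trained network put the carrier's centre 4 mm off in x and 3 mm off in z, within its stated error. I trusted the depth fit, since it uses the same method that located the seat.
- The finger position at the end-pin stop suggested up to 1.8 mm short in x, going by my estimate of the finger's width. Pushing harder did not move it further.

I did not measure the two lower carriers separately. The only things the arm touched were this carrier and, through it, the stack.

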